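Open the kitchen scale's service cover and hold the reset pad

ROBOT

A 7-joint arm with a two-finger parallel gripper is mounted at the origin on a cart in front of the work surface, level with it; the furniture and walls round the work are solid. World frame = base frame: x ahead of the robot, y to its left, z up, the work surface at z = 0. Lengths are in m, angles in rad, forces in N, time in s.
With the tool pointing down it reaches from about 0.425 to 0.925 m from the base axis. Payload 6.8 kg.
Tool frame: the origin (TCP) lies midway between the tips of the shut fingers; the grasp point (between the pads) lies 19 mm behind it (grip_point_offset is the z of the grasp point in the tool frame, in m); z points along the fingers, y is the line along which they close (so a half turn about z gives the same grasp; the last joint's range is limited). The gripper opens to 85 mm and grips with 20 to 120 N. Pads are 22 mm wide; open, the fingers measure 114 mm over their backs; the gripper's body (76 mm by 85 mm) begins 54 mm behind the grasp point. The pads swing forward as they close: fully open they stand 13 mm farther back than shut.
Start: joints at [1.035, 0.477, 0.022, 1.555, -0.011, 1.109, -0.083], TCP at [0.28, -0.614, 0.231] pointing down, gripper open.
Joint ranges: [-2.96, 2.96], [-0.34, 2.1], [-1.41, 1.46], [0.24, 2.44], [-1.37, 4.51], [0.17, 1.92], [-2.96, 2.96]. Speed limits (rad/s): [2.39, 2.39, 3.14, 3.14, 3.14, 3.14, 3.14].

INTERFACE

Orientations are given as a rotation vector (axis times angle).
In Python, from bench import get_obs, grab_frame, calibration, hand_in, grip_point_offset gives the robot as it stands.
- The arm moves only by the shell command python3 -m pendant 'ROWS' [OPENING] [FORCE]. ROWS is a JSON object of lists of equal length, an entry for each row: "translation": the shift along the world's x, y, z in units of 25 mm (1.0 is 25 mm), a list of three; "delta_rot": the turn, a rotation vector about the world's x, y, z in units of 5 degrees (1.0 is 5 degrees), a list of three. In form: {"translation": [[dx, dy, dz], ...], "delta_rot": [[rx, ry, rz], ...]}. A call has 1 to 12 rows; each row is the pose to reach, as a shift and turn from the pose commanded when the call began; what a row does not reach only later rows make up. A row lasts 1/8 s, in which the tool goes at most 62.5 mm and 10.7 degrees, less where a joint would pass 70% of its speed; a pose out of reach is approached as far as the arm can. A call with a gripper value outside its range is refused whole. OPENING is the opening, from 0 (shut) to 1 (fully open), set as the call begins (- or left out, the last holds). The fingers move at their own pace and stop on an object; FORCE is the grip in N (left out, the last holds). Time passes only in rows, so rows that repeat a pose let the fingers close. It gives the time, the measured TCP pose, the force, the opening and the grip force at its end, in the units of the state.
- get_obs(): the state, without advancing time (a new reading comes with each control period).
- grab_frame(name): name is "scene" or "top"; returns (picture, depth): 420x560x3 uint8, red, green, blue; 420x560 float32, m along the optical axis (not along the pixel's ray), 0 where there is no reading.
- calibration(name): a dict with "K" (3x3 intrinsics, pixels), "rvec" (rotation vector, rad) and "tvec" (3), from world to camera coordinates, as OpenCV has them. Camera axes: x right, y down, z forward; pixel columns grow to the right and rows downward; lengths in m; the calibration is good to about 2 mm. A picture is of the moment at which its call begins. calibration takes no time and is no camera call.
- hand_in(): hands the job in; it is judged then, once.
The state is a dict: "clock": time; "joints": joint angles; "qvel": joint speeds; "tau": joint torques, N m; "tcp_pos": TCP position; "orientation": TCP orientation; "contact_force": force on the tool from outside, world axes, zero at the start; "moment": the same for the moment, N m; "grip_width": finger opening in m; "gripper_force": force on a finger pad.
Only numpy, scipy, OpenCV 4.12 (cv2) and the standard library are available. Lean on these libraries where they do the work, as an engineer would, in place of code of your own. Each camera call takes 0.05 s, during which the arm holds its last target. There are 200 camera calls.

TASK

Take the blue-handled flat-blade tool out of its wooden block and lever the grey front cover of the white kitchen scale up with the blade, swinging it right back so that it stays standing open; neither the gripper nor the arm may touch the scale. Then hold the tool upright with the tip of its blade on the middle of the red pad in the yellow ring and press the pad lightly, about half-way down, leaving the grey pad and the other things on the worktop alone and never pushing hard on the scale. Finish while still holding the tool like that, the pad pressed and the cover open.

Things in the scene. Friction and masses are not known exactly. Their poses are not given: they have to be found in the camera images.
- tool: flat-blade tool, 128 mm long, about 0.09 kg, standing upright in the wooden block at the start. Origin: centre of its blue square handle (20x20 mm, 70 mm long, two black bands), z along the tool towards the handle's top end. From the handle's lower end a straight steel blade, 3 mm thick along the tool's x and 12 mm wide along its y, 58 mm long, runs on along -z. The handle's shoulder rests on the block's top, the blade stands loosely in the slot; it lifts straight out
- tool_tip (a point): middle of the blade's square-cut tip, 93 mm below the handle's centre along the tool's -z
- block: wooden block, 70x70x66 mm high, fixed; origin at the centre of its underside; a vertical slot in its top holds the blade (58 mm deep in it). Between the block and the scale the black coffee machine stands farther back (its round tray begins about 0.5 m in front of the robot base, its head is about 0.3 m high): carry the tool round in front of it
- scale: white kitchen scale, 200 mm (x) by 160 mm (y), body 50 mm high, fixed and heavy; origin at the centre of its underside, z up, its front is its -x face. A round steel weighing plate lies on the rear half, 59 mm high. The front half is a shallow open bay (x from -96 to -12 mm, y within 64 mm, floor 30 mm high, rim 49 mm) under a hinged grey cover. In the bay, 58 mm in front of the origin, are two spring pads: red in a yellow ring at y = +30 mm, grey in a grey ring at y = -30 mm
- cover_hinge (a point): middle of the cover's hinge line, which runs along the scale's y, at x = -16 mm, z = 52 mm in the scale's frame; it does not move with the cover
- cover_lip (a point): middle of the underside of the cover's free front edge. The cover is a flat grey panel, 100 mm from hinge to front edge, 124 mm wide, 4 mm thick, with an orange strip along the front edge. Closed, it lies level and its front edge overhangs the scale's front face by 16 mm, underside 50 mm above the worktop with free space below: the blade goes under here. It moves with the cover
- cover (a joint): angle of the cover, rad: 0 closed, 1.57 standing upright, stop at 1.9 (leaning back). It opens upward and back; a stiff hinge holds it where it is left, about 1 N at the front edge moves it
- reset_pad_top (a point): centre of the top face of the round red pad (24 mm across), the marked spot; 45 mm above the worktop when not pressed; it sinks with the pad
- reset_pad (a joint): how far the red pad is pressed down, m: 0 not pressed, stop at 0.010; spring-backed, 1 N to start, 5 N at the stop
- grey_pad (a joint): how far the grey pad is pressed down, m: 0 not pressed; must be left alone; same size, spring and height as the red one
- mug_1: small white espresso mug with dark green dots, 63x92x55 mm, a bystander; origin at the centre of its underside
- tin: low round food tin, 75 mm across, 58 mm high, a bystander; origin at the centre of its underside
- timer: kitchen timer, white base with red dome, 62 mm across, 53 mm high, a bystander; origin at the centre of its underside
- lemon: lemon, 83x58x58 mm, a bystander; origin at the centre of its underside
Things that resemble listed ones, but are neither listed nor needed, are in the scene too. There is more than one size of the tool; the job needs the larger.

How it is judged:
On the way, in this order (a step that is already met when the one before it is completed fails the run):
1. the tool is in the gripper and its blade is out of the block (z of tool_tip in the frame of block above 0.07 m and contact force between the fingers and tool above 1 N), for 0.1 s.
2. the cover has been levered open past 1.3 rad with the tool in the gripper (value of joint cover above 1.3 rad and contact force between the fingers and tool above 1 N), for 0.2 s.
At the end, for the whole second after the job is handed in: The gripper holds the tool still and upright (within 10 degrees), its blade tip on the red pad (within 9 mm of the centre), the pad pressed 2 to 8.5 mm of its 10 mm with 0.8 to 8 N, the grey pad not pressed, the cover open more than 1.2 rad; this lasts through the final second (value of joint cover above 1.2 rad and value of joint reset_pad between 0.002 and 0.0085 m and value of joint grey_pad below 0.0015 m and angle between tool's own z axis and vertical below 0.175 rad and horizontal distance between tool_tip and reset_pad_top below 0.009 m and distance between tool_tip and reset_pad_top below 0.011 m and contact force between tool and scale between 0.8 and 8 N and contact force between the fingers and tool above 1 N and linear speed of tool below 0.03 m/s); the arm keeps its last pose, push and grip.
It fails at once if the gripper or the arm touches the scale or its cover (contact force between any of the fingers, the arm and scale above 1 N).
It fails at once if the tool pushes on the scale with more than 20 N (contact force between tool and scale above 20 N).
It fails at once if the grey pad is pressed (value of joint grey_pad above 0.003 m).
It fails at once if a bystander is moved more than 3 cm (distance of any of mug_1, tin, timer, lemon from where it was at the start of the episode above 0.03 m).
It also fails if it takes over 48 s, if anything falls off the work surface, if the arm or the gripper's body presses on something with over 40 N, if the wrist force passes 120 N, or if a joint passes its speed limit or range.

## Working session

There is one attempt and no reset: what is moved stays moved. The work goes in short steps, Python scripts to look and compute and a shell command to move; the robot and the scene stay as the last step left them, time stands still between calls to the robot, and variables do not carry over. Pictures are saved under pics/ and viewed, at most 10 in all, crops included, and the job is handed in when it is done.

```bash
mkdir -p pics
cat > h.py <<'E'
import numpy as np,cv2
from bench import *
def w(name,depth,u,v):
    c=calibration(name);R=cv2.Rodrigues(np.array(c["rvec"],float))[0];K=np.array(c["K"])
    d=depth[int(v),int(u)]
    return R.T@(np.linalg.inv(K)@[u,v,1]*d-np.array(c["tvec"]).ravel())
def cloud(name,depth):
    c=calibration(name);R=cv2.Rodrigues(np.array(c["rvec"],float))[0];K=np.array(c["K"])
    v,u=np.mgrid[:depth.shape[0],:depth.shape[1]]
    p=np.stack([u,v,np.ones_like(u)],-1)@np.linalg.inv(K).T*depth[...,None]
    return (p-np.array(c["tvec"]).ravel())@R
E
python3 - <<'E'
from h import *
for n in("scene","top"):
    p,d=grab_frame(n);cv2.imwrite(f"pics/{n}0.png",p[:,:,::-1]);np.savez(f"{n}0.npz",p=p,d=d)
print(get_obs(),grip_point_offset)
E
```

```text
{'clock': 0.1, 'joints': array([ 1.03488537,  0.47772868,  0.02237969,  1.55636198, -0.01148103,
        1.1092904 , -0.0831041 ]), 'qvel': array([ 0.00061898, -0.00100183, -0.00119499, -0.0014864 ,  0.00037233,
        0.00041406, -0.00091876]), 'tau': array([ 5.13493156e-03, -5.97757316e+01,  1.61389802e+00, -2.81951880e+01,
        1.28333573e-02,  5.04910131e-03, -8.71995383e-07]), 'tcp_pos': array([ 0.2797851 , -0.61369512,  0.23041215]), 'orientation': array([-3.06845046e+00, -6.66541874e-01,  7.88597186e-04]), 'contact_force': array([ 0.67597634, -0.1756986 , -0.20194806]), 'moment': array([0.05179675, 0.01736802, 0.02161835]), 'gripper_force': 0.0, 'grip_width': 0.08509960169329567} -0.0187
```

View pics/scene0.png

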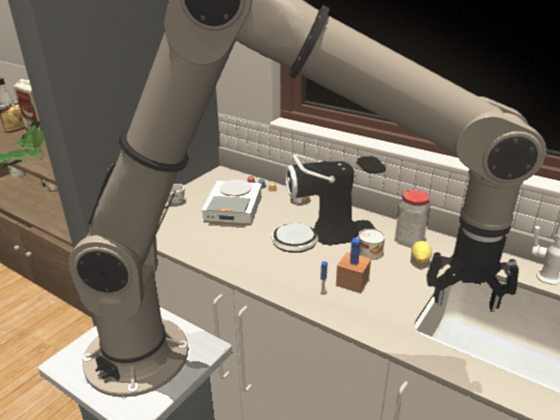

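View pics/top0.png

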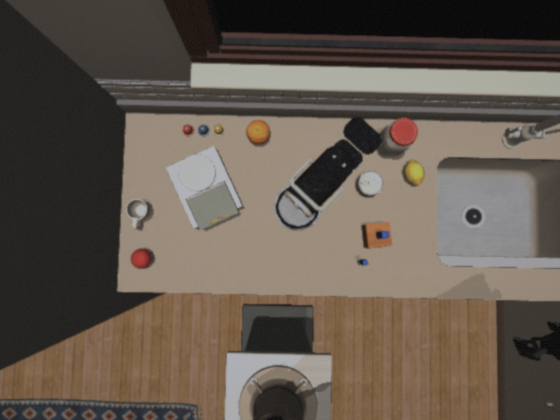

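The scene view shows the block with the blue tool at about (355,255) and a smaller tool at (323,270). The top view has the block at (378,235), the tool top at (384,235), the scale at (205,188), and its cover at about (212,205). I'll enlarge both regions and measure them.

Run:
```python
from h import *
z=np.load("top0.npz");p,d=z["p"],z["d"]
a=cv2.resize(p[140:240,155:255],(400,400),interpolation=cv2.INTER_CUBIC)
b=cv2.resize(p[205:285,340:420],(400,400),interpolation=cv2.INTER_CUBIC)
cv2.imwrite("pics/crop1.png",np.hstack([a,b])[:,:,::-1])
c=cloud("top",d)
hsv=cv2.cvtColor(p,cv2.COLOR_RGB2HSV)
Z=c[...,2];yy,xx=np.mgrid[:420,:560]
reg=lambda u0,u1,v0,v1:(xx>=u0)&(xx<u1)&(yy>=v0)&(yy<v1)
def rect(m,name):
    q=c[m];r=cv2.minAreaRect((q[:,:2]*1000).astype(np.float32));print(name,len(q),r,"z",np.percentile(q[:,2],[5,50,95]).round(4),q.mean(0).round(4))
blue=(hsv[...,0]>105)&(hsv[...,0]<130)&(hsv[...,1]>120)&(hsv[...,2]>50)
R=reg(340,420,205,285)
rect(blue&R&(yy<250)&(Z>.125),"tooltop");rect(blue&R&(yy>250),"small")
rect(R&(Z>.058)&(Z<.075)&(yy<252),"block")
S=reg(155,255,140,240)
rect(S&(Z>.04)&(Z<.075),"scale")
rect(S&(Z>.0505)&(Z<.0562),"cover"); rect(S&(Z>.0568)&(Z<.065),"plate")
for n,u,v in(("mug",138,212),("tom",141,258),("tin",370,184),("lemon",415,173)):print(n,c[v,u].round(3))
print("fmm/px",Z.shape,(c[200,201]-c[200,200]).round(4))
```

```text
tooltop 35 ((513.0186767578125, -282.619384765625), (13.909823417663574, 15.328725814819336), 6.491091728210449) z [0.129  0.1354 0.1395] [ 0.5135 -0.282   0.1349]
small 18 ((434.07281494140625, -236.86257934570312), (11.180215835571289, 10.94660472869873), 3.427339553833008) z [0.0876 0.0935 0.0986] [ 0.4339 -0.2364  0.0938]
block 495 ((513.3610229492188, -285.40899658203125), (69.87765502929688, 71.53396606445312), 7.181630611419678) z [0.062  0.0663 0.0702] [ 0.5132 -0.2821  0.0662]
scale 3765 ((664.566650390625, 179.902099609375), (215.86376953125, 275.69342041015625), 26.28740882873535) z [0.0469 0.0548 0.061 ] [0.6398 0.2308 0.0544]
cover 1405 ((663.2603149414062, 179.18438720703125), (214.4591064453125, 274.1949462890625), 25.744558334350586) z [0.0508 0.0537 0.056 ] [0.6231 0.2224 0.0535]
plate 1293 ((635.0316772460938, 234.71002197265625), (216.34640502929688, 126.93431854248047), 30.466054916381836) z [0.057  0.0588 0.0626] [0.6507 0.2362 0.0591]
mug [0.567 0.439 0.01 ]
tom [0.43  0.409 0.051]
tin [ 0.664 -0.262  0.053]
lemon [ 0.699 -0.394  0.059]
fmm/px (420, 560) [ 0.0001 -0.003   0.0001]
```

View pics/crop1.png

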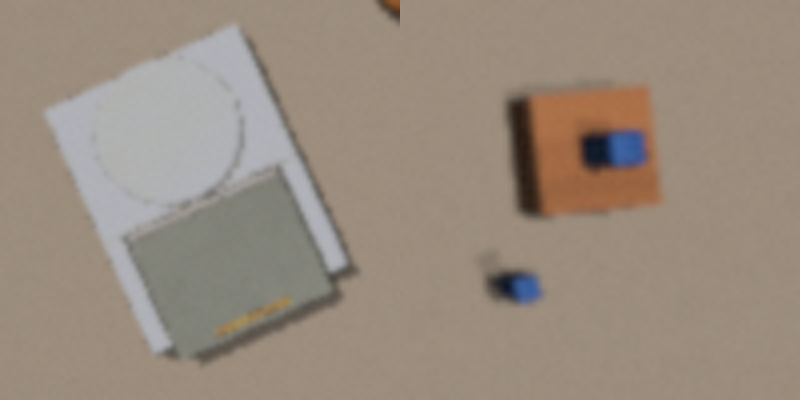

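The left crop shows the scale's body corners at (45,110), (238,25), (350,268) and (155,352), and the cover's corners at (125,238), (280,165), (335,290) and (185,358). The right crop has the block's top corners at (527,92), (650,87), (662,203) and (540,214), with the tool top at (628,149). I'll intersect these pixels with the known heights.

```bash
cat >> h.py <<'E'
def plane(name,u,v,z):
    c=calibration(name);R=cv2.Rodrigues(np.array(c["rvec"],float))[0];K=np.array(c["K"])
    r=R.T@np.linalg.inv(K)@[u,v,1];o=-R.T@np.array(c["tvec"]).ravel()
    return o+r*(z-o[2])/r[2]
E
python3 - <<'E'
from h import *
f=lambda a,b,z,ou,ov,s:plane("top",ou+(a+.5)/s-.5,ov+(b+.5)/s-.5,z)
B=np.array([f(*q,.050,155,140,4) for q in((45,110),(238,25),(350,268),(155,352))])
C=np.array([f(*q,.054,155,140,4) for q in((125,238),(280,165),(335,290),(185,358))])
print(B.round(4),C.round(4))
for M in(B,C):print([np.linalg.norm(M[i]-M[i-1]).round(4) for i in range(4)])
ax=(B[0]+B[1]-B[2]-B[3]);yaw=np.arctan2(ax[1],ax[0]);ce=B.mean(0)
ay=B[0]+B[3]-B[1]-B[2];yaw2=np.arctan2(-ay[0],ay[1]);print("yaw",np.degrees([yaw,yaw2]),ce)
d=np.load("top0.npz")["d"];cl=cloud("top",d)
Rz=lambda t:np.array([[np.cos(t),-np.sin(t)],[np.sin(t),np.cos(t)]])
for n,q in(("hinge",(-.016,0)),("lip",(-.116,0)),("red",(-.058,.03)),("grey",(-.058,-.03)),("ext",(-.15,.03))):print(n,(ce[:2]+Rz((yaw+yaw2)/2)@q).round(4))
print("tool",f(628-400,149,.136,340,205,5))
K=np.array([f(a-400,b,.066,340,205,5) for a,b in((527,92),(650,87),(662,203),(540,214))]);print(K.round(4),K.mean(0))
e=K[0]+K[1]-K[2]-K[3];print("blockyaw",np.degrees(np.arctan2(e[1],e[0])))
z=np.load("scene0.npz");p=z["p"]
s=np.hstack([cv2.resize(p[220:300,305:385],(400,400),interpolation=cv2.INTER_CUBIC),cv2.resize(p[165:245,190:270],(400,400),interpolation=cv2.INTER_CUBIC)])
cv2.imwrite("pics/crop2.png",s[:,:,::-1])
E
```

```text
[[0.7007 0.3482 0.05  ]
 [0.7685 0.2065 0.05  ]
 [0.5877 0.1174 0.05  ]
 [0.5221 0.2596 0.05  ]] [[0.6058 0.284  0.054 ]
 [0.6629 0.1712 0.054 ]
 [0.5708 0.1277 0.054 ]
 [0.5181 0.2366 0.054 ]]
[np.float64(0.1994), np.float64(0.157), np.float64(0.2016), np.float64(0.1565)]
[np.float64(0.0997), np.float64(0.1264), np.float64(0.1019), np.float64(0.1209)]
yaw [26.30961799 25.16681791] [0.64472993 0.23293598 0.05      ]
hinge [0.6303 0.226 ]
lip [0.5402 0.1826]
red [0.5795 0.2348]
grey [0.6055 0.1807]
ext [0.4966 0.1948]
tool [ 0.51287168 -0.28488426  0.136     ]
[[ 0.5465 -0.2447  0.066 ]
 [ 0.5511 -0.3168  0.066 ]
 [ 0.4835 -0.324   0.066 ]
 [ 0.4755 -0.2528  0.066 ]] [ 0.51412193 -0.28456795  0.066     ]
blockyaw 6.316680325661533
```

View pics/crop2.png

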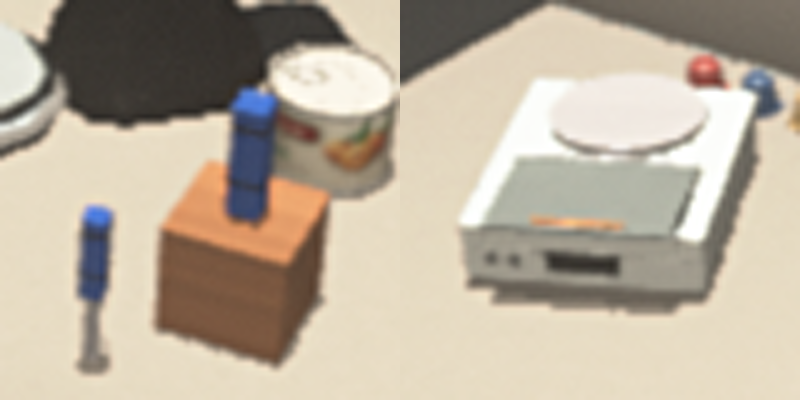

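The crops confirm the larger tool is in the block, and the scale's front faces the robot to the right. The measured sizes match (200x157 mm scale, 70 mm block), so I can move. First I'll go above the tool with the yaw at 7°.

```bash
python3 -m pendant '{"translation":[[1,1.4,0.4],[2,2.8,0.8],[3,4.2,0.8],[4,5.7,0.8],[5,7.1,0.8],[6,8.5,0.8],[7,9.9,0.8],[8,11.3,0.8],[9.33,13.19,0.8],[9.33,13.19,0.8],[9.33,13.19,0.8],[9.33,13.19,0.8]],"delta_rot":[[0,0,-0.5],[0,0,-1],[0,0,-1.5],[0,0,-2],[0,0,-2.5],[0,0,-3],[0,0,-3.5],[0,0,-3.5],[0,0,-3.5],[0,0,-3.5],[0,0,-3.5],[0,0,-3.5]]}' 1 60
```

```text
clock: 1.6
tcp_pos: [0.5122, -0.2859, 0.2511]
orientation: [3.136, 0.188, -0.001]
contact_force: [1.0, -0.3, 0.1]
grip_width: 0.0857
gripper_force: 0.0
```

```bash
python3 -m pendant '{"translation":[[0,0,-0.8],[0,0,-1.8],[0,0.05,-2.8],[0,0.05,-3.8],[0,0.05,-4.8],[0,0.05,-5.6],[0,0.05,-6.1],[0,0.05,-6.1],[0,0.05,-6.1]],"delta_rot":[[0,0,0],[0,0,0],[0,0,0],[0,0,0],[0,0,0],[0,0,0],[0,0,0],[0,0,0],[0,0,0]]}' && python3 -m pendant '{"translation":[[0,0,0],[0,0,0],[0,0,0],[0,0,0],[0,0,0],[0,0,0],[0,0,0],[0,0,0]],"delta_rot":[[0,0,0],[0,0,0],[0,0,0],[0,0,0],[0,0,0],[0,0,0],[0,0,0],[0,0,0]]}' 0 80
```

```text
clock: 2.72
tcp_pos: [0.5137, -0.2838, 0.0996]
orientation: [3.135, 0.191, 0.002]
contact_force: [-0.0, 0.2, -0.5]
grip_width: 0.0856
gripper_force: 0.0
clock: 3.72
tcp_pos: [0.5136, -0.2833, 0.0991]
orientation: [3.135, 0.192, 0.001]
contact_force: [0.3, 0.1, 4.8]
grip_width: 0.0193
gripper_force: 78.3
```

```bash
python3 -m pendant '{"translation":[[0,0,0.6],[0,0,1.5],[0,0,2.5],[0,0,3.5],[0,0,4.5],[0,0,5.2],[0,0,5.2],[0,0,5.2]],"delta_rot":[[0,0,0],[0,0,0],[0,0,0],[0,0,0],[0,0,0],[0,0,0],[0,0,0],[0,0,0]]}'
python3 - <<'E'
from h import *
a,d=grab_frame("scene");b,e=grab_frame("top")
print(get_obs()["grip_width"])
A=cv2.resize(a[180:280,310:410],(400,400),interpolation=cv2.INTER_CUBIC);B=cv2.resize(b[205:285,340:420],(400,400),interpolation=cv2.INTER_CUBIC)
cv2.imwrite("pics/lift.png",np.hstack([A,B])[:,:,::-1])
E
```

```text
clock: 4.72
tcp_pos: [0.5127, -0.2829, 0.2279]
orientation: [-3.135, -0.192, 0.002]
contact_force: [-0.2, 0.6, -1.6]
grip_width: 0.0192
gripper_force: 78.0
0.019080700978200592
```

View pics/lift.png

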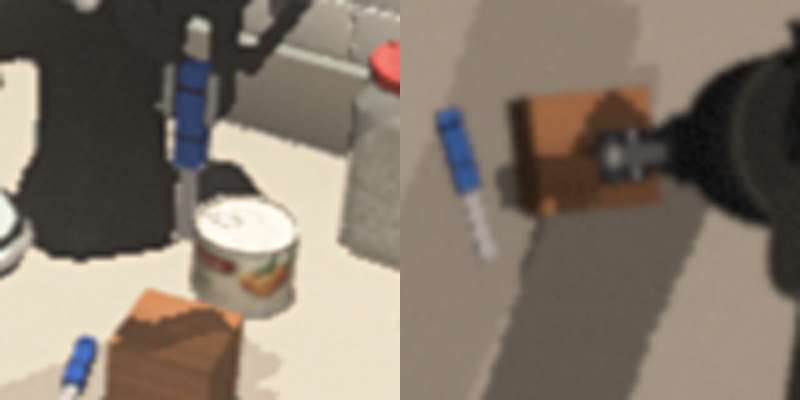

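The tool is out. In the left crop it hangs in the gripper with the blade from about (188,168) to (185,238), roughly 18 px wide. The smaller spare tool has toppled; it isn't a listed item. I'll check which way the blade's flat faces against the projection.

Run:
```python
from h import *
o=get_obs();R=cv2.Rodrigues(o["orientation"])[0];t=o["tcp_pos"]
c=calibration("scene");K=np.array(c["K"])
def pr(P):return cv2.projectPoints(np.array(P,float),np.array(c["rvec"],float),np.array(c["tvec"],float),K,None)[0][:,0]
crop=lambda q:((q-[310,180]+.5)*4-.5).round(0)
# tip distance from TCP: grip at tcp z .099 when handle centre at .101
zc=-0.002 # handle centre along tool z (down positive) relative TCP when gripped
for name,hx,hy in(("wide along grip y",.0015,.006),("wide along grip x",.006,.0015)):
    for s in(.040,.060,.088):
        P=[t+R@[a*hx,b*hy,zc+s] for a in(-1,1) for b in(-1,1)]
        q=crop(pr(P));print(name,s,"u",q[:,0].min(),q[:,0].max(),"v",q[:,1].mean())
for s in(-.035,.035,.093):print("axis",s,crop(pr([t+R@[0,0,zc+s]])))
Rc=cv2.Rodrigues(np.array(c["rvec"],float))[0];print("cam",-Rc.T@np.array(c["tvec"]).ravel())
a,d=grab_frame("scene")
A=cv2.resize(a[200:250,335:385],(500,500),interpolation=cv2.INTER_CUBIC)
cv2.imwrite("pics/blade.png",A[:,:,::-1])
for v in(224,228,232,236):print(v,a[v,346:364].mean(1).round(0),d[v,346:364].round(2))
```

```text
wide along grip y 0.04 u 178.0 197.0 v 172.0
wide along grip y 0.06 u 175.0 195.0 v 198.75
wide along grip y 0.088 u 172.0 192.0 v 235.5
wide along grip x 0.04 u 182.0 193.0 v 172.0
wide along grip x 0.06 u 180.0 191.0 v 199.0
wide along grip x 0.088 u 177.0 188.0 v 236.0
axis -0.035 [[196.  67.]]
axis 0.035 [[188. 165.]]
axis 0.093 [[182. 242.]]
cam [-0.49195523 -0.74060822  0.86163932]
224 [ 50.  49.  50.  47.  44.  47.  45.  40.  61. 102. 115. 118. 111.  79.
  56.  55.  57.  57.] [1.51 1.52 1.52 1.51 1.52 1.52 1.53 1.53 1.54 1.29 1.28 1.28 1.28 1.61
 1.6  1.6  1.6  1.6 ]
228 [ 50.  50.  49.  48.  47.  48.  43.  74. 123. 124. 116. 116. 112.  81.
  56.  54.  54.  63.] [1.51 1.51 1.51 1.52 1.51 1.52 1.52 1.53 1.28 1.29 1.29 1.28 1.28 1.58
 1.58 1.58 1.58 1.58]
232 [ 51.  50.  52.  52.  50.  48.  48.  67. 110. 118. 116. 119. 146. 172.
 178. 200. 225. 240.] [1.51 1.51 1.52 1.52 1.51 1.52 1.53 1.53 1.29 1.29 1.29 1.29 1.29 1.48
 1.48 1.48 1.48 1.48]
236 [ 53.  52.  51.  51.  51.  49.  46.  63. 104. 117. 118. 110. 125. 197.
 239. 249. 248. 242.] [1.52 1.52 1.52 1.52 1.52 1.52 1.52 1.53 1.3  1.3  1.3  1.29 1.48 1.46
 1.46 1.47 1.46 1.46]
```

View pics/blade.png

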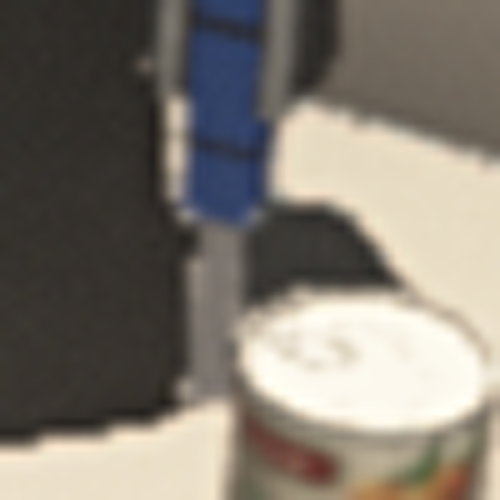

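The blade's wide side runs along the finger closing line and matches the prediction, which is what I want. I'll carry it round in front of the coffee machine and yaw it to the scale.

```bash
python3 -m pendant '{"translation":[[-1,1.2,0.2],[-2,2.4,0.3],[-3,3.8,0.3],[-3.2,5.5,0.3],[-3.3,7.3,0.3],[-3.3,9.3,0.3],[-3.3,11.3,0.3],[-3.3,13.3,0.3],[-3,15,0.3],[-2.7,16.8,0.3],[-2.7,16.8,0.3],[-2.7,16.8,0.3]],"delta_rot":[[0,0,0],[0,0,0],[0,0,0.4],[0,0,0.8],[0,0,1.2],[0,0,1.6],[0,0,2],[0,0,2.5],[0,0,3],[0,0,3.5],[0,0,3.76],[0,0,3.76]]}'
python3 - <<'E'
from h import *
o=get_obs();print(o["joints"].round(3));print(cv2.Rodrigues(o["orientation"])[0].round(3))
E
```

```text
clock: 6.38
tcp_pos: [0.4454, 0.1361, 0.2357]
orientation: [3.062, 0.701, -0.002]
contact_force: [-0.1, -0.9, -1.3]
grip_width: 0.0195
gripper_force: 78.2
[-0.025  0.157 -0.445  2.006  0.081  0.996 -1.629]
[[ 0.9    0.435 -0.001]
 [ 0.435 -0.9   -0.001]
 [-0.001  0.    -1.   ]]
```

```bash
python3 -m pendant '{"translation":[[0,0,0],[0,0,0],[0,0,0],[0,0,0],[0,0,0],[0,0,0],[0,0,0],[0,0,0]],"delta_rot":[[0.65,-1.35,0],[1.3,-2.7,0],[1.95,-4.05,0],[2.6,-5.4,0],[3.25,-6.75,0],[3.9,-8.1,0],[3.9,-8.1,0],[3.9,-8.1,0]]}'
python3 - <<'E'
from h import *
o=get_obs();print(o["joints"].round(3));print(cv2.Rodrigues(o["orientation"])[0].round(3))
E
```

```text
clock: 7.38
tcp_pos: [0.4633, 0.1456, 0.2543]
orientation: [-2.714, -0.623, -1.045]
contact_force: [0.5, 0.1, -0.0]
grip_width: 0.0191
gripper_force: 78.3
[ 0.533 -0.122 -0.838  2.433 -1.283  0.181 -0.244]
[[ 0.667  0.438  0.602]
 [ 0.321 -0.899  0.298]
 [ 0.672 -0.006 -0.741]]
```

Full tilt runs into the joint range this close in. The work pose is farther out, so I'll shift there and check the tilt.

```bash
python3 -m pendant '{"translation":[[0.4,0.2,-0.5],[0.4,0.2,-1.5],[0.4,0.2,-2],[0.4,0.2,-2],[0.4,0.2,-2]],"delta_rot":[[0,0,0],[0,0,0],[0,0,0],[0,0,0],[0,0,0]]}'
cat >> h.py <<'E'
S=np.array([.6447,.2329]);YAW=np.radians(25.7)
RS=np.array([[np.cos(YAW),-np.sin(YAW)],[np.sin(YAW),np.cos(YAW)]])
def rep(L=.0911):
    o=get_obs();R=cv2.Rodrigues(o["orientation"])[0];tip=o["tcp_pos"]+R[:,2]*L
    ts=np.r_[RS.T@(tip[:2]-S),tip[2]];ds=np.r_[RS.T@R[:2,2],R[2,2]];ys=RS.T@R[:2,1]
    print("q",o["joints"].round(3),"tcp",o["tcp_pos"].round(4));print("tip_s",(ts*1000).round(1),"dir_s",ds.round(3),"closing_s",ys.round(3),"elev",np.degrees(np.arcsin(-ds[2])).round(1),"F",o["contact_force"].round(1))
E
python3 -c "from h import *;rep()"
```

```text
clock: 8.0
tcp_pos: [0.4597, 0.1431, 0.2305]
orientation: [-2.727, -0.633, -0.997]
contact_force: [0.3, 0.4, -0.7]
grip_width: 0.0189
gripper_force: 78.3
q [ 0.816 -0.067 -1.107  2.436 -1.366  0.17  -0.124] tcp [0.4597 0.1431 0.2305]
tip_s [-146.7    0.9  161.1] dir_s [ 0.647  0.018 -0.762] closing_s [ 0.012 -1.   ] elev 49.6 F [ 0.3  0.4 -0.7]
```

```bash
python3 -m pendant '{"translation":[[0.4,0.2,0],[0.8,0.4,0],[1.2,0.6,0],[1.2,0.6,0],[1.2,0.6,0]],"delta_rot":[[-0.35,0.7,0],[-0.7,1.4,0],[-1.04,2.16,0],[-1.04,2.16,0],[-1.04,2.16,0]]}' && python3 -c "from h import *;rep()"
```

```text
clock: 8.62
tcp_pos: [0.482, 0.1624, 0.2289]
orientation: [-2.829, -0.669, -0.715]
contact_force: [-1.4, -0.8, -1.8]
grip_width: 0.0193
gripper_force: 78.3
q [ 6.510e-01  7.700e-02 -1.061e+00  2.250e+00 -2.000e-03  3.530e-01
 -1.496e+00] tcp [0.482  0.1624 0.2289]
tip_s [-133.3   10.8  149.2] dir_s [ 0.482  0.041 -0.875] closing_s [ 0.024 -0.999] elev 61.1 F [-1.4 -0.8 -1.8]
```

```bash
python3 -m pendant '{"translation":[[0,0,0],[0,0,0],[0,0,0],[0,0,0]],"delta_rot":[[0,0,0],[0,0,0],[0,0,0],[0,0,0]]}' && python3 -c "from h import *;rep()"
```

```text
clock: 9.12
tcp_pos: [0.4814, 0.1627, 0.2291]
orientation: [-2.826, -0.669, -0.717]
contact_force: [-0.4, 0.4, -0.3]
grip_width: 0.019
gripper_force: 78.3
q [ 0.659  0.076 -1.067  2.252 -0.013  0.351 -1.485] tcp [0.4814 0.1627 0.2291]
tip_s [-133.6   11.4  149.4] dir_s [ 0.483  0.043 -0.874] closing_s [ 0.025 -0.999] elev 61.0 F [-0.4  0.4 -0.3]
```

```bash
python3 -m pendant '{"translation":[[0.1,-0.2,-0.8],[0.2,-0.4,-1.6],[0.2,-0.4,-1.6],[0.2,-0.4,-1.6]],"delta_rot":[[0.26,-0.54,0],[0.52,-1.08,0],[0.52,-1.08,0],[0.52,-1.08,0]]}' && python3 -c "from h import *;rep()"
```

```text
clock: 9.62
tcp_pos: [0.4862, 0.1507, 0.1889]
orientation: [-2.778, -0.659, -0.847]
contact_force: [0.7, -0.3, -0.5]
grip_width: 0.0192
gripper_force: 78.3
q [ 0.812  0.233 -1.25   2.353  0.89   0.175 -2.307] tcp [0.4862 0.1507 0.1889]
tip_s [-127.2   -2.1  113.6] dir_s [ 0.563  0.036 -0.826] closing_s [ 0.025 -0.999] elev 55.7 F [ 0.7 -0.3 -0.5]
```

```bash
python3 -m pendant '{"translation":[[0,0,-0.5],[0,0,-1],[0,0,-1.6],[0,0,-1.6],[0,0,-1.6]],"delta_rot":[[0,0,0],[0,0,0],[0,0,0],[0,0,0],[0,0,0]]}' && python3 -c "from h import *;rep()"
```

```text
clock: 10.25
tcp_pos: [0.4864, 0.1511, 0.1494]
orientation: [-2.779, -0.652, -0.845]
contact_force: [-0.9, -0.7, -0.8]
grip_width: 0.0193
gripper_force: 78.4
q [ 0.74   0.381 -1.235  2.388  1.577  0.271 -2.959] tcp [0.4864 0.1511 0.1494]
tip_s [-126.9   -1.8   74.2] dir_s [ 0.562  0.037 -0.826] closing_s [ 0.021 -0.999] elev 55.7 F [-0.9 -0.7 -0.8]
```

```bash
python3 -m pendant '{"translation":[[0,0,-0.3],[0,0,-0.6],[0,0,-0.6]],"delta_rot":[[0,0,0],[0,0,0],[0,0,0]]}' && python3 -c "from h import *;rep()"
```

```text
clock: 10.62
tcp_pos: [0.4868, 0.1516, 0.1353]
orientation: [-2.777, -0.66, -0.842]
contact_force: [0.3, 0.6, -0.8]
grip_width: 0.0191
gripper_force: 79.9
q [ 0.829  0.579 -1.409  2.393  1.65   0.48  -2.959] tcp [0.4868 0.1516 0.1353]
tip_s [-126.5   -1.2   59.9] dir_s [ 0.561  0.04  -0.827] closing_s [ 0.027 -0.999] elev 55.8 F [ 0.3  0.6 -0.8]
```

The steep tilt corners the joints. A steeper blade (about 65°) still carries the lip, so I'll relax the tilt while keeping the tip in place.

```bash
python3 -m pendant '{"translation":[[0.22,0.1,0.15],[0.44,0.2,0.3],[0.44,0.2,0.3],[0.44,0.2,0.3],[0.44,0.2,0.3]],"delta_rot":[[-0.39,0.81,0],[-0.78,1.62,0],[-0.78,1.62,0],[-0.78,1.62,0],[-0.78,1.62,0]]}' && python3 -c "from h import *;rep()"
```

```text
clock: 11.25
tcp_pos: [0.4972, 0.1552, 0.142]
orientation: [-2.866, -0.679, -0.629]
contact_force: [-0.8, -0.7, -0.9]
grip_width: 0.0189
gripper_force: 80.0
q [ 0.747  0.534 -1.345  2.26   1.124  0.534 -2.489] tcp [0.4972 0.1552 0.142 ]
tip_s [-128.    -2.7   59.5] dir_s [ 0.424  0.037 -0.905] closing_s [ 0.023 -0.999] elev 64.8 F [-0.8 -0.7 -0.9]
```

```bash
python3 -m pendant '{"translation":[[0,0,-0.5],[0,0,-1.1],[0,0,-1.1],[0,0,-1.1]],"delta_rot":[[0,0,0],[0,0,0],[0,0,0],[0,0,0]]}'
python3 - <<'E'
from h import *;rep()
a,_=grab_frame("scene");b,_=grab_frame("top")
A=cv2.resize(a[160:240,190:270],(400,400),interpolation=cv2.INTER_CUBIC);B=cv2.resize(b[170:250,170:250],(400,400),interpolation=cv2.INTER_CUBIC)
cv2.imwrite("pics/pre.png",np.hstack([A,B])[:,:,::-1])
E
```

```text
clock: 11.75
tcp_pos: [0.498, 0.1557, 0.1153]
orientation: [-2.865, -0.678, -0.629]
contact_force: [0.7, 1.3, -1.4]
grip_width: 0.019
gripper_force: 80.0
q [ 0.665  0.553 -1.248  2.28   1.243  0.493 -2.6  ] tcp [0.498  0.1557 0.1153]
tip_s [-127.    -2.5   32.8] dir_s [ 0.425  0.038 -0.905] closing_s [ 0.023 -0.999] elev 64.8 F [ 0.7  1.3 -1.4]
```

View pics/pre.png

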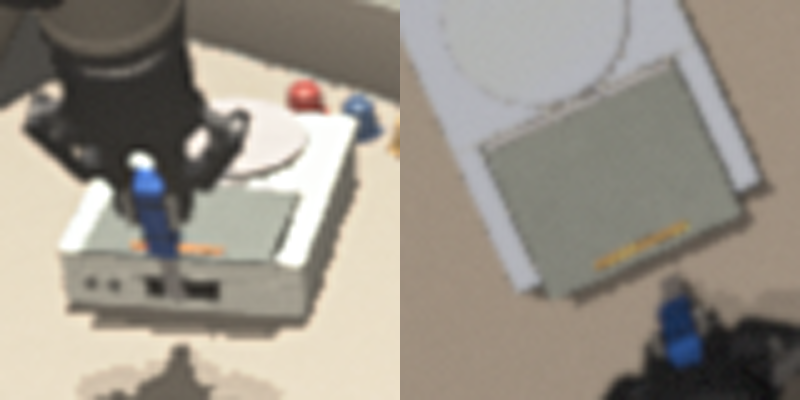

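The left crop shows the blade in front of the scale's display at about (175,290), under the lip's strip. The right crop shows the tip at about (672,283), just in front of the cover edge and close to its middle, as computed. I'll lower slightly, go in, and start the lift.

```bash
python3 -m pendant '{"translation":[[0,0,-0.32],[0,0,-0.32],[0.3,0.15,-0.32],[0.72,0.36,-0.32],[0.75,0.37,-0.32],[0.75,0.37,-0.32]],"delta_rot":[[0,0,0],[0,0,0],[0,0,0],[0,0,0],[0,0,0],[0,0,0]]}' && python3 -c "from h import *;rep()"
```

```text
clock: 12.6
tcp_pos: [0.5169, 0.1651, 0.107]
orientation: [-2.865, -0.678, -0.628]
contact_force: [-0.0, -0.4, -0.9]
grip_width: 0.0196
gripper_force: 80.0
q [ 0.608  0.591 -1.205  2.242  1.278  0.511 -2.622] tcp [0.5169 0.1651 0.107 ]
tip_s [-105.9   -2.3   24.6] dir_s [ 0.424  0.038 -0.905] closing_s [ 0.023 -0.999] elev 64.8 F [-0.  -0.4 -0.9]
```

```bash
python3 -m pendant '{"translation":[[0.02,0.01,0.34],[0.05,0.03,0.68],[0.12,0.06,1.02],[0.22,0.10,1.36],[0.22,0.10,1.36]],"delta_rot":[[0,0,0],[0,0,0],[0,0,0],[0,0,0],[0,0,0]]}' && python3 -c "from h import *;rep()"
```

```text
clock: 13.22
tcp_pos: [0.5226, 0.1672, 0.1415]
orientation: [-2.866, -0.677, -0.629]
contact_force: [-1.6, -0.6, -0.0]
grip_width: 0.0191
gripper_force: 80.2
q [ 0.679  0.565 -1.297  2.205  1.13   0.558 -2.484] tcp [0.5226 0.1672 0.1415]
tip_s [-99.8  -2.9  59.1] dir_s [ 0.425  0.037 -0.904] closing_s [ 0.022 -0.999] elev 64.8 F [-1.6 -0.6 -0. ]
```

```bash
python3 -m pendant '{"translation":[[0.12,0.06,0.33],[0.26,0.13,0.64],[0.43,0.21,0.93],[0.62,0.31,1.2],[0.84,0.41,1.46],[1.07,0.52,1.7],[1.3,0.63,1.95],[1.53,0.74,2.2],[1.76,0.85,2.4],[1.76,0.85,2.4]],"delta_rot":[[0,0,0],[0,0,0],[0,0,0],[0,0,0],[0,0,0],[0,0,0],[0,0,0],[0,0,0],[0,0,0],[0,0,0]]}'
python3 - <<'E'
from h import *;rep()
a,_=grab_frame("scene");b,_=grab_frame("top")
A=cv2.resize(a[150:250,180:280],(400,400),interpolation=cv2.INTER_CUBIC);B=cv2.resize(b[150:250,160:260],(400,400),interpolation=cv2.INTER_CUBIC)
cv2.imwrite("pics/mid.png",np.hstack([A,B])[:,:,::-1])
E
```

```text
clock: 14.48
tcp_pos: [0.5672, 0.1891, 0.2018]
orientation: [-2.865, -0.677, -0.63]
contact_force: [-0.7, 0.5, -1.4]
grip_width: 0.019
gripper_force: 80.0
q [ 0.679  0.56  -1.356  2.051  0.942  0.677 -2.297] tcp [0.5672 0.1891 0.2018]
tip_s [-50.   -2.5 119.4] dir_s [ 0.426  0.038 -0.904] closing_s [ 0.023 -0.999] elev 64.7 F [-0.7  0.5 -1.4]
```

View pics/mid.png

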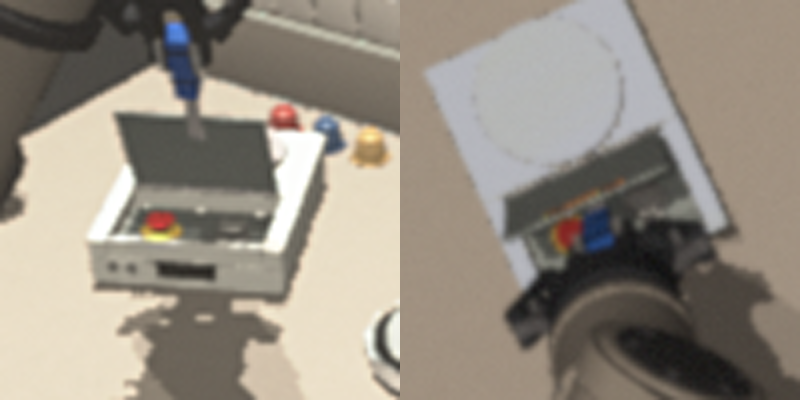

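The cover is lifted to about 65°, with the blade against its underside, and the red pad shows at about (160,225) in the left crop. I'll go on with the swing back.

```bash
python3 -m pendant '{"translation":[[0.22,0.11,0.12],[0.43,0.21,0.22],[0.66,0.33,0.28],[0.9,0.44,0.32],[1.14,0.55,0.34],[1.37,0.66,0.36],[1.6,0.77,0.34],[1.8,0.87,0.3],[1.8,0.87,0.3],[1.8,0.87,0.3]],"delta_rot":[[0,0,0],[0,0,0],[0,0,0],[0,0,0],[0,0,0],[0,0,0],[0,0,0],[0,0,0],[0,0,0],[0,0,0]]}' && python3 -c "from h import *;rep()"
```

```text
clock: 15.82
tcp_pos: [0.6114, 0.2103, 0.2085]
orientation: [-2.865, -0.678, -0.628]
contact_force: [0.5, 0.6, -1.1]
grip_width: 0.0191
gripper_force: 80.0
q [ 0.58   0.617 -1.302  1.941  0.956  0.739 -2.281] tcp [0.6114 0.2103 0.2085]
tip_s [ -1.2  -2.5 126.1] dir_s [ 0.424  0.037 -0.905] closing_s [ 0.023 -0.999] elev 64.8 F [ 0.5  0.6 -1.1]
```

Now back off and straighten the tool up.

```bash
python3 -m pendant '{"translation":[[-0.6,-0.3,0],[-1.3,-0.6,0.3],[-2,-0.95,0.6],[-2.3,-1.1,0.8],[-2.3,-1.1,0.8],[-2.3,-1.1,0.8],[-2.3,-1.1,0.8],[-2.3,-1.1,0.8],[-2.3,-1.1,0.8],[-2.3,-1.1,0.8]],"delta_rot":[[0,0,0],[0,0,0],[0,0,0],[-0.5,1,0],[-1,2,0],[-1.5,3.1,0],[-2.19,4.54,0],[-2.19,4.54,0],[-2.19,4.54,0],[-2.19,4.54,0]]}'
python3 - <<'E'
from h import *;rep()
o=get_obs();R=cv2.Rodrigues(o["orientation"])[0]
T=np.c_[np.array([np.cos(YAW),np.sin(YAW),0]),np.array([np.sin(YAW),-np.cos(YAW),0]),[0,0,-1]]
print("rot units",np.degrees(cv2.Rodrigues(T@R.T)[0].ravel())/5)
print("to red hover",(np.r_[S+RS@[-.058,.03],.176]-o["tcp_pos"])/.025)
E
```

```text
clock: 17.08
tcp_pos: [0.5531, 0.1821, 0.2285]
orientation: [-3.026, -0.703, 0.013]
contact_force: [-0.2, -0.3, -1.3]
grip_width: 0.0186
gripper_force: 79.9
q [ 0.467  0.652 -1.261  1.726  0.619  1.244 -2.055] tcp [0.5531 0.1821 0.2285]
tip_s [-104.6   -2.8  137.5] dir_s [-0.     0.036 -0.999] closing_s [ 0.008 -0.999] elev 88.0 F [-0.2 -0.3 -1.3]
rot units [-0.36739151 -0.18082527 -0.09093821]
to red hover [ 1.05333859  2.10748409 -2.10096698]
```

```bash
python3 -m pendant '{"translation":[[0.35,0.7,0],[0.7,1.4,-0.3],[1.05,2.1,-0.8],[1.05,2.1,-1.2],[1.05,2.1,-1.2],[1.05,2.1,-1.2]],"delta_rot":[[-0.2,-0.1,-0.05],[-0.37,-0.18,-0.09],[-0.37,-0.18,-0.09],[-0.37,-0.18,-0.09],[-0.37,-0.18,-0.09],[-0.37,-0.18,-0.09]]}'
python3 - <<'E'
from h import *;rep()
a,d=grab_frame("scene");b,e=grab_frame("top")
A=cv2.resize(a[180:250,190:260],(560,560),interpolation=cv2.INTER_CUBIC)
cv2.imwrite("pics/pad.png",A[:,:,::-1])
# predicted pixels: pad centre & tip
c=calibration("scene")
o=get_obs();R=cv2.Rodrigues(o["orientation"])[0]
for P in(np.r_[S+RS@[-.058,.03],.045],o["tcp_pos"]+R[:,2]*.0911,o["tcp_pos"]+R[:,2]*.0331):
    q=cv2.projectPoints(P[None],np.array(c["rvec"],float),np.array(c["tvec"],float),np.array(c["K"]),None)[0].ravel();print(q,(q-[190,180]+.5)*8-.5)
h=cv2.cvtColor(a,cv2.COLOR_RGB2HSV);m=((h[...,0]<8)|(h[...,0]>172))&(h[...,1]>150)&(h[...,2]>70)
yy,xx=np.mgrid[:420,:560];m&=(yy>195)&(yy<240)&(xx>195)&(xx<255);print("red",m.sum(),xx[m].mean(),yy[m].mean(),[plane("scene",xx[m].mean(),yy[m].mean(),.043)])
E
```

```text
clock: 17.82
tcp_pos: [0.5803, 0.2343, 0.1989]
orientation: [-3.063, -0.697, 0.001]
contact_force: [0.3, 0.1, 0.0]
grip_width: 0.0191
gripper_force: 79.9
q [ 0.292  0.718 -1.175  1.657  0.694  1.247 -2.154] tcp [0.5803 0.2343 0.1989]
tip_s [-57.5  29.3 107.8] dir_s [-0.001  0.    -1.   ] closing_s [-0.001 -1.   ] elev 90.0 F [0.3 0.1 0. ]
[219.86462338 205.20660265] [242.41698703 205.15282124]
[218.71873188 187.98769999] [233.24985505  67.40159989]
[217.45462156 171.63104322] [223.13697245 -63.45165426]
red 13 219.69230769230768 205.0 [array([0.58278962, 0.2385266 , 0.043     ])]
```

View pics/pad.png

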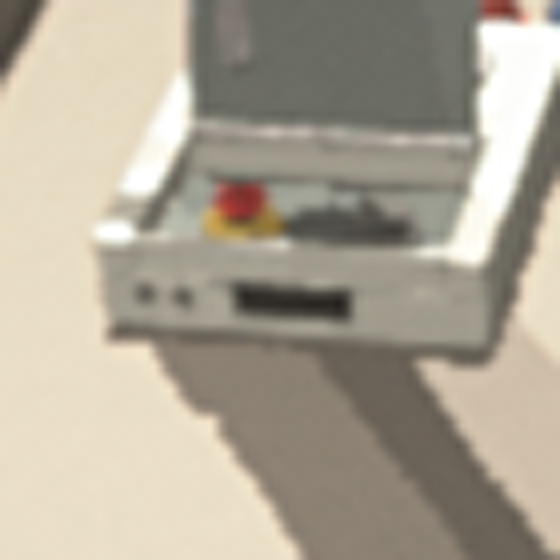

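The picture shows the blade tip at about (236,65) and the red pad's centre at about (241,203). Both fit the computed positions within about a pixel, and the cover is standing open. Lowering.

```bash
python3 -m pendant '{"translation":[[0,0,-0.5],[0,0,-1],[0,0,-1.5],[0,0,-2],[0,0,-2.3],[0,0,-2.3],[0,0,-2.3],[0,0,-2.3]],"delta_rot":[[0,0,0],[0,0,0],[0,0,0],[0,0,0],[0,0,0],[0,0,0],[0,0,0],[0,0,0]]}' && python3 -c "from h import *;rep()"
python3 -m pendant '{"translation":[[0,0,-0.1],[0,0,-0.2],[0,0,-0.2],[0,0,-0.2],[0,0,-0.2]],"delta_rot":[[0,0,0],[0,0,0],[0,0,0],[0,0,0],[0,0,0]]}' && python3 -c "
from h import *;rep()
f=[]
for i in range(4): grab_frame('top');f.append(get_obs()['contact_force'])
print(np.mean(f,0))"
```

```text
clock: 18.92
tcp_pos: [0.5804, 0.2356, 0.1416]
orientation: [-3.062, -0.698, 0.0]
contact_force: [-0.5, 0.1, -1.7]
grip_width: 0.019
gripper_force: 79.9
q [ 0.264  0.774 -1.127  1.705  0.756  1.166 -2.197] tcp [0.5804 0.2356 0.1416]
tip_s [-56.7  30.4  50.5] dir_s [ 0.     0.001 -1.   ] closing_s [-0. -1.] elev 89.9 F [-0.5  0.1 -1.7]
clock: 19.55
tcp_pos: [0.5803, 0.2353, 0.1362]
orientation: [-3.062, -0.698, 0.001]
contact_force: [0.7, -0.1, -0.7]
grip_width: 0.0192
gripper_force: 80.0
q [ 0.262  0.78  -1.122  1.709  0.762  1.159 -2.201] tcp [0.5803 0.2353 0.1362]
tip_s [-57.1  30.2  45.1] dir_s [-0.001  0.001 -1.   ] closing_s [-0. -1.] elev 89.9 F [ 0.7 -0.1 -0.7]
[-0.13746724 -0.79251055 -0.05990709]
```

```bash
python3 -m pendant '{"translation":[[0,0,-0.05],[0,0,-0.1],[0,0,-0.1],[0,0,-0.1]],"delta_rot":[[0,0,0],[0,0,0],[0,0,0],[0,0,0]]}' >/dev/null
cat > f.py <<'E'
from h import *;rep()
f=[]
for i in range(10): grab_frame('top');f.append(get_obs()['contact_force'])
print(np.mean(f,0).round(2))
E
python3 f.py; python3 -m pendant '{"translation":[[0,0,-0.05],[0,0,-0.1],[0,0,-0.1],[0,0,-0.1]],"delta_rot":[[0,0,0],[0,0,0],[0,0,0],[0,0,0]]}'>/dev/null; python3 f.py
```

```text
q [ 0.26   0.782 -1.119  1.711  0.765  1.155 -2.203] tcp [0.5803 0.2353 0.1336]
tip_s [-57.1  30.2  42.5] dir_s [-0.001  0.001 -1.   ] closing_s [-0. -1.] elev 89.9 F [-0.2 -1.   1.7]
[ 0.24 -0.7   1.02]
q [ 0.259  0.785 -1.117  1.713  0.768  1.152 -2.205] tcp [0.5803 0.2354 0.1312]
tip_s [-57.1  30.2  40.1] dir_s [-0.001  0.001 -1.   ] closing_s [-0. -1.] elev 89.9 F [ 0.9 -0.4  2. ]
[ 0.46 -0.88  1.96]
```

Run:
```python
from h import *
a,d=grab_frame("scene");cv2.imwrite("pics/end.png",cv2.resize(a[150:250,180:280],(560,560),interpolation=cv2.INTER_CUBIC)[:,:,::-1])
```

```text
(no output)
```

View pics/end.png

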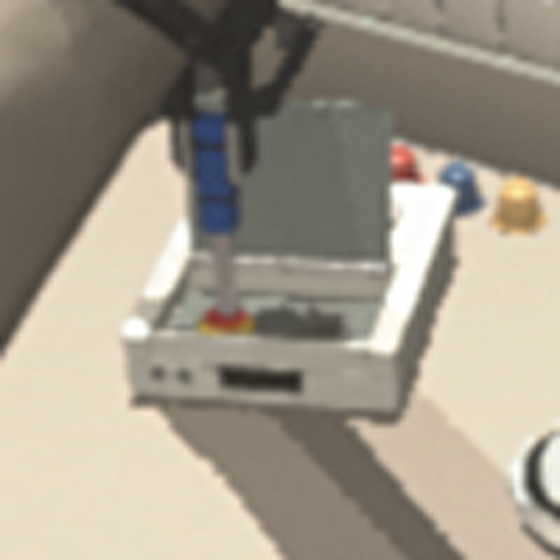

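The picture shows the tool upright with its tip at about (228,312) on the red pad, and the cover standing open behind it. Handing in.

```bash
python3 -c "
from bench import *
print(hand_in())"
```

```text
the job is handed in; nothing more can be done
None
```

The job is handed in (no verdict came back): the tool is held upright on the red pad, pressed about 5 mm with about 3 N, and the cover is standing open; the smaller spare tool beside the block, not a listed item, got knocked over during the grasp.

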